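Find the filled junction box by its weight and hold it level over the panel

ROBOT

A 7-joint arm with a two-finger parallel gripper is mounted at the origin on the work surface. World frame = base frame: x ahead of the robot, y to its left, z up, the work surface at z = 0. Lengths are in m, angles in rad, forces in N, time in s.
With the tool pointing down it reaches from about 0.35 to 0.9 m from the base axis. Payload 8.1 kg.
Tool frame: the origin (TCP) lies on the centre line of the jaws, within the pads' length; the fingertips stand 17 mm ahead of it and the grasp point (between the pads) lies 2 mm behind it; z points along the fingers, y is the direction in which the jaws open and shut (so a half turn about z gives the same grasp; the last joint's range is limited). The gripper opens to 92 mm and grips with 3 to 60 N. Pads are 19 mm wide; open, the fingers measure 130 mm over their backs; the gripper's body (75 mm by 190 mm) begins 47 mm behind the grasp point.
Start: joints at [1.134, 0.434, 0.025, 1.573, -0.012, 1.134, -0.075], TCP at [0.205, -0.591, 0.244] pointing down, gripper open.
Joint ranges: [-2.62, 2.62], [-0.44, 2.09], [-1.27, 1.32], [0.08, 2.57], [-1.32, 4.46], [0.12, 2], [-2.74, 2.74]. Speed limits (rad/s): [2.22, 2.22, 3.01, 3.01, 3.14, 3.14, 3.14].

INTERFACE

Orientations are given as a rotation vector (axis times angle).
In Python, from cell import arm, imaging, job gives the robot as it stands.
- The arm moves only by the tool jog_arm, never from a script. Its argument "moves" is a list of rows, each an object with "fingers": the closure, from -1 (fully open) to 1 (shut); "xyz": the shift along the tool's x, y, z in cm, a list of three; "angular": the turn, a rotation vector about the tool's x, y, z in rad, a list of three. In form: [{"fingers": fingers, "xyz": [dx, dy, dz], "angular": [ax, ay, az]}, ...]. A call has 1 to 12 rows; each row is the pose to reach, as a shift and turn from the pose commanded when the call began, along the tool's axes at that moment; what a row does not reach only later rows make up. A row lasts 1/8 s, in which the tool goes at most 62.5 mm and 10.7 degrees, less where a joint would pass 70% of its speed; a pose out of reach is approached as far as the arm can. A call with a gripper value outside its range is refused whole. The fingers move at their own pace and stop on an object; "grip_force" is the grip in N (left out, the last holds). Time passes only in rows, so rows that repeat a pose let the fingers close. It gives the time, the measured TCP pose, the force and the opening at its end, in the units of the state.
- arm.observe(): the state, without advancing time (a new reading comes with each control period).
- imaging.get_image(name): name is "scene" or "top" or "wrist"; returns the picture (400x640x3 uint8, red, green, blue); there is no depth.
- imaging.camera_params(name): a dict with "fx", "fy", "cx", "cy" (pixels), "dist" ([k1, k2, p1, p2, k3] as OpenCV has them; the pictures are not rectified), "rvec" (rotation vector, rad) and "tvec" (3), from world to camera coordinates, as OpenCV has them; the wrist camera has in their place "hand_eye" (4x4, takes a point from camera to tool coordinates, whose origin is the TCP and whose axes are the flange's). Camera axes: x right, y down, z forward; pixel columns grow to the right and rows downward; lengths in m; the calibration is good to about 2 mm. A picture is of the moment at which its call begins: read the wrist's pose just before it. camera_params takes no time and is no camera call.
- job.sign_off(): hands the job in, once; it reports no verdict.
The state is a dict: "clock": time; "joints": joint angles; "dq": joint speeds; "joint_efforts": joint torques, N m; "position": TCP position; "ee_rot": TCP orientation; "force": force on the tool from outside, world axes, zero at the start; "ft_torque": the same for the moment, N m; "width": opening from 0.0 (shut) to 1.0 (fully open).
Only numpy, scipy, OpenCV 4.12 (cv2) and the standard library are available. Lean on these libraries where they do the work, as an engineer would, in place of code of your own. Each camera call takes 0.05 s, during which the arm holds its last target. There are 200 camera calls.

TASK

One of the three look-alike black junction boxes has been filled with potting compound and is about three times as heavy as the two empty ones: find it by lifting them, and leave the empty ones lying flat on the bench, not dropped. Hold the filled box level and still over the grey pad in the middle of the white panel, about 10 cm above it, for at least three seconds, and finish your program while still holding it there. Do not touch the panel, tip a box or push the other things on the bench aside.

Things in the scene. Friction and masses are not known exactly. Their poses are not given: they have to be found in the camera images.
- box_a: closed black junction box, one of three exact look-alikes, flat on the bench: 110 x 56 x 40 mm (x, y, z), flat sides, an 18 mm round cable stub 14 mm long on its -x end. Origin at the centre of its underside, z up; centre of mass within 2 mm of the box's middle. Empty 0.12 to 0.18 kg, filled 0.42 to 0.58 kg: only felt. The name does not tell the place: boxes swap places
- box_b: closed black junction box, one of three exact look-alikes, flat on the bench: 110 x 56 x 40 mm (x, y, z), flat sides, an 18 mm round cable stub 14 mm long on its -x end. Origin at the centre of its underside, z up; centre of mass within 2 mm of the box's middle. Empty 0.12 to 0.18 kg, filled 0.42 to 0.58 kg: only felt. The name does not tell the place: boxes swap places
- box_c: closed black junction box, one of three exact look-alikes, flat on the bench: 110 x 56 x 40 mm (x, y, z), flat sides, an 18 mm round cable stub 14 mm long on its -x end. Origin at the centre of its underside, z up; centre of mass within 2 mm of the box's middle. Empty 0.12 to 0.18 kg, filled 0.42 to 0.58 kg: only felt. The name does not tell the place: boxes swap places
- panel: small framed solar panel lying face down on the bench, fixed: 220 x 300 mm (its x, y), white back 15 mm above the bench inside an aluminium frame 10 mm wide and 25 mm high. Origin at the centre of its underside
- pad (a point): centre of the grey adhesive pad (110 x 56 mm, flat) in the middle of the panel's white back; 16 mm above the bench, z up
- spool: bystander: spool of solder with green flanges standing on end, 60 mm diameter, 50 mm high, origin at the centre of its underside
- cover_near: bystander: flat black cover plate nearer the robot, 75 x 50 x 8 mm, origin at the centre of its underside
- cover_far: bystander: the same flat black cover plate, the one far from the robot, 75 x 50 x 8 mm
- gland: bystander: small cable gland standing upright, 24 mm diameter, 22 mm high, between boxes and panel
- tweezers: bystander: flat steel tweezers, 165 mm long along x, 5 mm high

How it is judged:
By the outcome, as a careful person would: the job done as asked, in the order asked, and still so for the second after the job is handed in, while the arm keeps its last pose, push and grip.
It also fails if it takes over 72 s, if anything falls off the work surface, if the arm or the gripper's body presses on something with over 40 N, if the wrist force passes 120 N, or if a joint passes its speed limit or range.

## Working session

There is one attempt and no reset: what is moved stays moved. The work goes in short steps, Python scripts to look and compute and a tool call to move; the robot and the scene stay as the last step left them, time stands still between calls to the robot, and variables do not carry over. Pictures are saved under pics/ and viewed, about 8 in all and at most 12, crops included, and the job is handed in when it is done.

Besides the shell and the picture viewer there is one more tool, called after "Call:" in YAML: its name, and indented under it one key for each argument. jog_arm: Moves the arm, as the interface text tells. Its arguments: {"type":"object","properties":{"moves":{"type":"array"},"grip_force":{"type":"number"}},"required":["moves"]}

```bash
mkdir -p pics
python3 - <<'E'
from cell import arm, imaging, job
import cv2
s=arm.observe();print(s)
for n in("top","scene"):
    cv2.imwrite(f"pics/{n}1.png",imaging.get_image(n)[...,::-1]);print(imaging.camera_params(n))
print(imaging.camera_params("wrist"))
E
```

```text
{'clock': 0.0, 'joints': array([ 1.13441442,  0.43519644,  0.02496339,  1.57413268, -0.01157628,
        1.13401138, -0.07512037]), 'dq': array([ 0.00055045,  0.0006612 , -0.00066949, -0.00073003, -0.00062765,
        0.00088909, -0.00176691]), 'joint_efforts': array([ 8.67642229e-04, -6.67852950e+01,  9.85360332e-01, -3.14450419e+01,
       -6.05565123e-02,  4.30172228e-02,  2.18253354e-04]), 'position': array([ 0.20453909, -0.59004498,  0.24294759]), 'ee_rot': array([-3.09643744e+00, -5.21504896e-01,  6.66740086e-04]), 'force': array([-0.1206085 , -0.62393046, -0.48870243]), 'ft_torque': array([-0.03386149, -0.0230766 , -0.02691952]), 'width': 1.0025044501597014}
{'fx': 445.5524871205913, 'fy': 445.5524871205913, 'cx': 324.71090960408196, 'cy': 197.672831888866, 'dist': array([0.02518874, 0.        , 0.        , 0.        , 0.        ]), 'rvec': array([ 2.20335526, -2.1583549 ,  0.09809899]), 'tvec': array([-0.09628837,  0.55537447,  1.1750711 ])}
{'fx': 394.57970464547464, 'fy': 394.57970464547464, 'cx': 311.7785089521243, 'cy': 200.47184522011165, 'dist': array([-0.00841661,  0.        ,  0.        ,  0.        ,  0.        ]), 'rvec': array([ 2.04141814,  1.21893409, -0.50471446]), 'tvec': array([-0.23360127, -0.33284214,  1.24669412])}
{'fx': 327.19822122204084, 'fy': 327.19822122204084, 'cx': 321.4416138419, 'cy': 199.2667507313662, 'dist': array([0.01319982, 0.        , 0.        , 0.        , 0.        ]), 'hand_eye': array([[-2.18567796e-03, -9.52539515e-01, -3.04407122e-01,
         8.23851028e-02],
       [ 9.99997575e-01, -1.99991608e-03, -9.22033502e-04,
        -3.90137897e-04],
       [ 2.69484646e-04, -3.04408399e-01,  9.52541576e-01,
        -1.40485574e-01],
       [ 0.00000000e+00,  0.00000000e+00,  0.00000000e+00,
         1.00000000e+00]])}
```

View pics/top1.png

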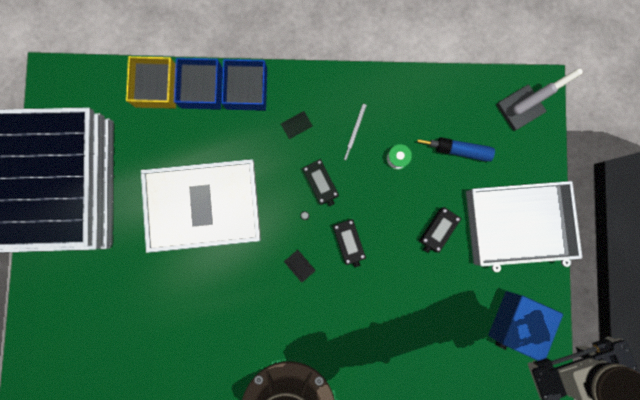

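View pics/scene1.png

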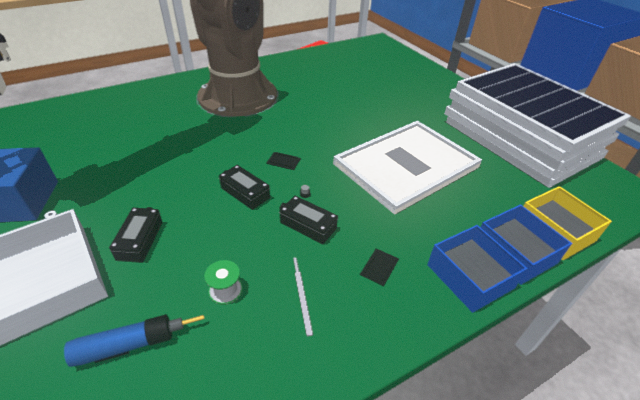

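Top view (image up is +x, left is +y) shows the boxes near (321,183), (349,242) and (440,230). The panel centre is near (201,205), the gland at (305,215), the covers at (297,124) and (299,265), and the spool at (399,156). I'll measure these now.

```bash
cat > h.py <<'E'
import numpy as np, cv2
from scipy.spatial.transform import Rotation as R
from cell import arm, imaging, job
def ray(name,uv,z,state=None):
    p=imaging.camera_params(name)
    K=np.array([[p['fx'],0,p['cx']],[0,p['fy'],p['cy']],[0,0,1]])
    n=cv2.undistortPoints(np.float64(uv).reshape(-1,1,2),K,p['dist']).reshape(-1,2)
    d=np.c_[n,np.ones(len(n))]
    if name=="wrist":
        T=np.eye(4);T[:3,:3]=R.from_rotvec(state['ee_rot']).as_matrix();T[:3,3]=state['position']
        T=T@p['hand_eye'];o=T[:3,3];d=d@T[:3,:3].T
    else:
        M=cv2.Rodrigues(p['rvec'])[0];o=-M.T@p['tvec'];d=d@M
    return (o+d*((z-o[2])/d[:,2])[:,None])[:,:2]
def mv(target,yaw=None):
    """shift in tool axes (cm) and turn to a world TCP target; yaw = direction of tool y"""
    s=arm.observe();Rt=R.from_rotvec(s['ee_rot'])
    print('shift cm',np.round(100*Rt.inv().apply(np.array(target)-s['position']),2))
    if yaw is not None:
        best=None
        for k in(0,np.pi):
            y=np.array([np.cos(yaw+k),np.sin(yaw+k),0]);z=np.array([0,0,-1.]);x=np.cross(y,z)
            G=R.from_matrix(np.c_[x,y,z]);print('turn',np.round((Rt.inv()*G).as_rotvec(),3),'j7',s['joints'][6].round(2))
E
python3 - <<'E'
from h import *
im=imaging.get_image("top")
g=im.max(2)
for n,(u,v) in dict(b1=(321,183),b2=(349,242),b3=(440,230),cf=(297,124),cn=(299,265)).items():
    m=np.zeros_like(g);m[v-30:v+30,u-27:u+27]=(g[v-30:v+30,u-27:u+27]<62)
    k,l,st,c=cv2.connectedComponentsWithStats(m); i=1+np.argmax(st[1:,4])
    pts=cv2.convexHull(cv2.findContours((l==i).astype(np.uint8),0,1)[0][0]).reshape(-1,2)
    w=ray("top",pts,0.03 if n[0]=='b' else .008)
    r=cv2.minAreaRect((w*1000).astype(np.float32));print(n,st[i,4],[np.round(x,1) for x in r], np.round(cv2.boxPoints(r)).tolist())
print(ray("top",[(201,205)],.016),ray("top",[(305,215)],.022),ray("top",[(399,156)],.05),ray("top",[(346,158),(364,105)],.005))
m=cv2.inRange(im,(200,200,200),(255,255,255));m[:,:120]=0;m[:,270:]=0
print(cv2.minAreaRect((ray("top",np.argwhere(m)[:,::-1],.02)*1000).astype(np.float32)))
E
```

```text
b1 584 [array([593. , -72.9]), array([125.4,  60. ]), np.float64(27.7)] [[524.0, -76.0], [551.0, -129.0], [662.0, -70.0], [635.0, -17.0]]
b2 642 [array([ 435.4, -150.3]), array([126.7,  61.5]), np.float64(19.6)] [[365.0, -143.0], [386.0, -200.0], [505.0, -158.0], [485.0, -100.0]]
b3 757 [array([ 474.5, -384.7]), array([ 69.7, 129.4]), np.float64(55.9)] [[401.0, -377.0], [509.0, -450.0], [548.0, -392.0], [440.0, -320.0]]
cf 455 [array([759.6,  -2. ]), array([48.7, 72.8]), np.float64(30.8)] [[720.0, 17.0], [757.0, -46.0], [799.0, -21.0], [762.0, 42.0]]
cn 500 [array([373.7, -20.3]), array([73.8, 48.7]), np.float64(41.6)] [[330.0, -27.0], [362.0, -63.0], [417.0, -14.0], [385.0, 22.0]]
[[0.53112176 0.24798329]] [[ 0.50960924 -0.03286168]] [[ 0.67005944 -0.27945968]] [[ 0.66966174 -0.14127575]
 [ 0.81956746 -0.18882098]]
((531.448974609375, 249.86526489257812), (218.89952087402344, 298.42535400390625), 6.922178268432617)
```

Run:
```python
from h import *
mv((.48,-.389,.17),np.radians(56)); print(R.from_rotvec(arm.observe()['ee_rot']).as_matrix().round(3))
```

```text
shift cm [32.61 -9.98  7.32]
turn [-1.000e-03 -1.000e-03 -2.214e+00] j7 -0.08
turn [-0.001  0.001  0.927] j7 -0.08
[[ 0.945  0.328 -0.   ]
 [ 0.328 -0.945  0.001]
 [-0.    -0.001 -1.   ]]
```

Call:
jog_arm:
  moves:
    - {"fingers": -1, "xyz": [6, -2, 0], "angular": [0, 0, 0.18]}
    - {"fingers": -1, "xyz": [12, -4, 0], "angular": [0, 0, 0.36]}
    - {"fingers": -1, "xyz": [18, -6, 1], "angular": [0, 0, 0.54]}
    - {"fingers": -1, "xyz": [24, -8, 3], "angular": [0, 0, 0.72]}
    - {"fingers": -1, "xyz": [30, -9.5, 5], "angular": [0, 0, 0.9]}
    - {"fingers": -1, "xyz": [32.6, -10, 7.3], "angular": [0, 0, 0.927]}
    - {"fingers": -1, "xyz": [32.6, -10, 7.3], "angular": [0, 0, 0.927]}
    - {"fingers": -1, "xyz": [32.6, -10, 7.3], "angular": [0, 0, 0.927]}

```text
clock: 1.15
position: [0.4793, -0.3899, 0.1707]
ee_rot: [3.004, -0.918, -0.001]
force: [-0.2, -0.5, 0.1]
width: 0.999
```

Run:
```python
from h import *
s=arm.observe();im=imaging.get_image("wrist");cv2.imwrite("pics/w1.png",im[...,::-1])
print(s['position'],s['joints'],s['force'])
```

```text
[ 0.47926138 -0.38992297  0.17069438] [ 0.50461695  0.48856218  0.13248932  1.68692239 -0.07406208  0.97154095
 -1.50067415] [-0.2252527  -0.46238749  0.08890372]
```

View pics/w1.png

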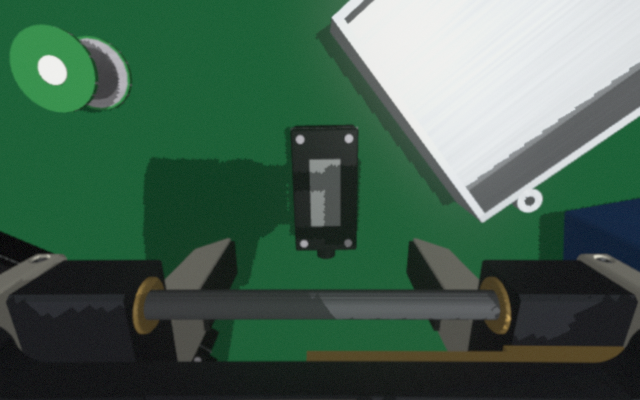

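The wrist view shows box b3 with its top-face corners at about (293,129), (357,127), (355,248) and (297,249). It is well inside the jaws' width, and the tray is clear to the right.

```bash
cat >> h.py <<'E'
def boxfit(c,s):
    """corners far-left, far-right, near-right, near-left of the top face in the wrist picture"""
    w=ray("wrist",c,.04,s);ctr=w.mean(0);d=(w[0]+w[1]-w[2]-w[3])
    yaw=np.arctan2(d[1],d[0]);print('centre',ctr.round(4),'yaw deg',np.degrees(yaw).round(1),
     'len',np.linalg.norm(d)/2,'wid',np.linalg.norm(w[0]+w[3]-w[1]-w[2])/2)
    return ctr,yaw
E
python3 - <<'E'
from h import *
s=arm.observe()
c,y=boxfit([(293,129),(357,127),(355,248),(297,249)],s)
boxfit([(300,140),(349,139),(348,243),(304,244)],s)
mv((*c,.027),y+np.pi/2)
E
```

```text
centre [ 0.4788 -0.3948] yaw deg -33.5 len 0.1082414523728915 wid 0.05261660933918514
centre [ 0.4772 -0.3934] yaw deg -33.2 len 0.09395351136582589 wid 0.04021239161875777
shift cm [ 0.22  0.34 14.42]
turn [-1.000e-03 -2.000e-03  3.132e+00] j7 -1.5
turn [ 0.001 -0.    -0.01 ] j7 -1.5
```

Call:
jog_arm:
  moves:
    - {"fingers": -1, "xyz": [0.2, 0.3, 4], "angular": [0, 0, -0.01]}
    - {"fingers": -1, "xyz": [0.2, 0.3, 9], "angular": [0, 0, -0.01]}
    - {"fingers": -1, "xyz": [0.2, 0.3, 12.5], "angular": [0, 0, -0.01]}
    - {"fingers": -1, "xyz": [0.2, 0.3, 14.4], "angular": [0, 0, -0.01]}
    - {"fingers": -1, "xyz": [0.2, 0.3, 14.4], "angular": [0, 0, -0.01]}
    - {"fingers": 1, "xyz": [0.2, 0.3, 14.4], "angular": [0, 0, -0.01]}
    - {"fingers": 1, "xyz": [0.2, 0.3, 14.4], "angular": [0, 0, -0.01]}
    - {"fingers": 1, "xyz": [0.2, 0.3, 14.4], "angular": [0, 0, -0.01]}
    - {"fingers": 1, "xyz": [0.2, 0.3, 14.4], "angular": [0, 0, -0.01]}
    - {"fingers": 1, "xyz": [0.2, 0.3, 14.4], "angular": [0, 0, -0.01]}
  grip_force: 30

```text
clock: 2.45
position: [0.4802, -0.393, 0.0272]
ee_rot: [3.009, -0.903, 0.001]
force: [-0.9, 0.3, 5.2]
width: 0.607
```

Call:
jog_arm:
  moves:
    - {"fingers": 1, "xyz": [0, 0, -0.5], "angular": [0, 0, 0]}
    - {"fingers": 1, "xyz": [0, 0, -1.5], "angular": [0, 0, 0]}
    - {"fingers": 1, "xyz": [0, 0, -2.5], "angular": [0, 0, 0]}
    - {"fingers": 1, "xyz": [0, 0, -3], "angular": [0, 0, 0]}
    - {"fingers": 1, "xyz": [0, 0, -3], "angular": [0, 0, 0]}
    - {"fingers": 1, "xyz": [0, 0, -3], "angular": [0, 0, 0]}
    - {"fingers": 1, "xyz": [0, 0, -3], "angular": [0, 0, 0]}
    - {"fingers": 1, "xyz": [0, 0, -3], "angular": [0, 0, 0]}

```text
clock: 3.45
position: [0.4799, -0.3928, 0.0565]
ee_rot: [-3.009, 0.903, 0.001]
force: [-0.7, 0.1, -0.8]
width: 0.607
```

Run:
```python
from h import *
s=arm.observe();print(s['force'],s['ft_torque'],s['joint_efforts'],s['position'])
cv2.imwrite("pics/w2.png",imaging.get_image("wrist")[...,::-1]);print(arm.observe()['force'])
```

```text
[-0.65987769  0.13111334 -0.82675986] [ 0.06250653  0.02337053 -0.00068454] [-4.88726117e-03 -7.33220816e+01  3.08506496e+00 -2.38913566e+01
 -1.83140044e-02 -6.94567664e-02  2.93353514e-04] [ 0.47987094 -0.39277849  0.05646255]
[-0.1445723   1.19578008 -1.26468683]
```

```bash
cat >> h.py <<'E'
def avg(n=6):
    f=[]
    for _ in range(n): imaging.get_image("wrist"); f.append(arm.observe()['force'])
    print('force',np.mean(f,0).round(2),'sd',np.std(f,0).round(2),arm.observe()['position'].round(4))
E
python3 -c "from h import *;avg()"
```

```text
force [-0.02 -0.35 -1.19] sd [0.34 0.34 0.46] [ 0.48   -0.3929  0.0567]
```

Call:
jog_arm:
  moves:
    - {"fingers": 1, "xyz": [0, 0, 1], "angular": [0, 0, 0]}
    - {"fingers": 1, "xyz": [0, 0, 2], "angular": [0, 0, 0]}
    - {"fingers": 1, "xyz": [0, 0, 2.5], "angular": [0, 0, 0]}
    - {"fingers": 1, "xyz": [0, 0, 2.8], "angular": [0, 0, 0]}
    - {"fingers": 1, "xyz": [0, 0, 3.0], "angular": [0, 0, 0]}
    - {"fingers": 1, "xyz": [0, 0, 3.0], "angular": [0, 0, 0]}
    - {"fingers": 1, "xyz": [0, 0, 3.0], "angular": [0, 0, 0]}

```text
clock: 4.68
position: [0.48, -0.3929, 0.0272]
ee_rot: [3.009, -0.903, 0.001]
force: [-1.4, 2.4, 5.3]
width: 0.609
```

Call:
jog_arm:
  moves:
    - {"fingers": -1, "xyz": [0, 0, 0], "angular": [0, 0, 0]}
    - {"fingers": -1, "xyz": [0, 0, 0], "angular": [0, 0, 0]}
    - {"fingers": -1, "xyz": [0, 0, 0], "angular": [0, 0, 0]}
    - {"fingers": -1, "xyz": [0, 0, 0], "angular": [0, 0, 0]}
    - {"fingers": -1, "xyz": [0, 0, -2], "angular": [0, 0, 0]}
    - {"fingers": -1, "xyz": [0, 0, -6], "angular": [0, 0, 0]}
    - {"fingers": -1, "xyz": [0, 0, -11], "angular": [0, 0, 0]}
    - {"fingers": -1, "xyz": [0, 0, -14.3], "angular": [0, 0, 0]}
    - {"fingers": -1, "xyz": [0, 0, -14.3], "angular": [0, 0, 0]}

```text
clock: 5.8
position: [0.4814, -0.394, 0.1727]
ee_rot: [3.007, -0.903, 0.008]
force: [-0.1, 0.1, -1.0]
width: 0.996
```

Run:
```python
from h import *
cv2.imwrite("pics/w3.png",imaging.get_image("wrist")[...,::-1])
print(arm.observe()['position'])
mv((.442,-.148,.17),np.radians(109.6))
```

```text
[ 0.48049656 -0.39325431  0.17082573]
shift cm [-16.72 -18.35   0.04]
turn [-3.000e-03 -1.000e-03  2.216e+00] j7 -1.49
turn [ 0.001 -0.002 -0.925] j7 -1.49
```

Call:
jog_arm:
  moves:
    - {"fingers": -1, "xyz": [-4, -4.4, 0], "angular": [0, 0, -0.18]}
    - {"fingers": -1, "xyz": [-8, -8.8, 0], "angular": [0, 0, -0.36]}
    - {"fingers": -1, "xyz": [-12, -13.2, 0], "angular": [0, 0, -0.54]}
    - {"fingers": -1, "xyz": [-15, -16.5, 0], "angular": [0, 0, -0.72]}
    - {"fingers": -1, "xyz": [-16.7, -18.3, 0], "angular": [0, 0, -0.9]}
    - {"fingers": -1, "xyz": [-16.7, -18.3, 0], "angular": [0, 0, -0.925]}
    - {"fingers": -1, "xyz": [-16.7, -18.3, 0], "angular": [0, 0, -0.925]}
    - {"fingers": -1, "xyz": [-16.7, -18.3, 0], "angular": [0, 0, -0.925]}

```text
clock: 6.85
position: [0.4413, -0.1492, 0.1693]
ee_rot: [3.097, 0.529, -0.001]
force: [0.7, 0.3, 0.3]
width: 0.998
```

Run:
```python
from h import *
avg()
s=arm.observe();im=imaging.get_image("wrist");cv2.imwrite("pics/w4.png",im[...,::-1])
```

```text
force [0.65 0.06 0.22] sd [0.65 0.39 0.24] [ 0.4414 -0.1484  0.1697]
```

View pics/w4.png

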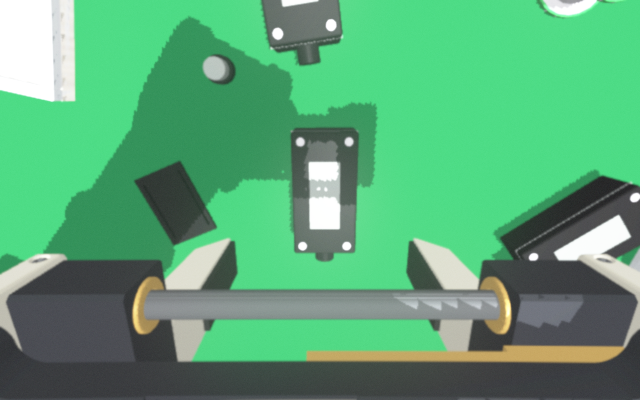

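Box b2's top-face corners are at about (293,131), (357,130), (355,251) and (295,251). The cover and gland are well outside the jaw path.

Run:
```python
from h import *
s=arm.observe()
c,y=boxfit([(292,130),(357,130),(355,251),(296,251)],s)
mv((*c,.027),y+np.pi/2)
```

```text
centre [ 0.4429 -0.1504] yaw deg 20.1 len 0.10858210978772209 wid 0.05329578945912221
shift cm [ 0.08  0.24 14.27]
turn [ 0.    -0.     3.133] j7 -1.08
turn [ 0.     0.    -0.009] j7 -1.08
```

Call:
jog_arm:
  moves:
    - {"fingers": -1, "xyz": [0.1, 0.2, 4], "angular": [0, 0, -0.01]}
    - {"fingers": -1, "xyz": [0.1, 0.2, 9], "angular": [0, 0, -0.01]}
    - {"fingers": -1, "xyz": [0.1, 0.2, 12.5], "angular": [0, 0, -0.01]}
    - {"fingers": -1, "xyz": [0.1, 0.2, 14.3], "angular": [0, 0, -0.01]}
    - {"fingers": -1, "xyz": [0.1, 0.2, 14.3], "angular": [0, 0, -0.01]}
    - {"fingers": 1, "xyz": [0.1, 0.2, 14.3], "angular": [0, 0, -0.01]}
    - {"fingers": 1, "xyz": [0.1, 0.2, 14.3], "angular": [0, 0, -0.01]}
    - {"fingers": 1, "xyz": [0.1, 0.2, 14.3], "angular": [0, 0, -0.01]}
    - {"fingers": 1, "xyz": [0.1, 0.2, 14.3], "angular": [0, 0, -0.01]}
    - {"fingers": 1, "xyz": [0.1, 0.2, 14.3], "angular": [0, 0, -0.01]}
  grip_force: 30

```text
clock: 8.45
position: [0.4433, -0.1498, 0.0271]
ee_rot: [3.093, 0.549, 0.001]
force: [-1.1, -0.0, 7.0]
width: 0.608
```

Call:
jog_arm:
  moves:
    - {"fingers": 1, "xyz": [0, 0, -0.5], "angular": [0, 0, 0]}
    - {"fingers": 1, "xyz": [0, 0, -1.5], "angular": [0, 0, 0]}
    - {"fingers": 1, "xyz": [0, 0, -2.5], "angular": [0, 0, 0]}
    - {"fingers": 1, "xyz": [0, 0, -3], "angular": [0, 0, 0]}
    - {"fingers": 1, "xyz": [0, 0, -3], "angular": [0, 0, 0]}
    - {"fingers": 1, "xyz": [0, 0, -3], "angular": [0, 0, 0]}
    - {"fingers": 1, "xyz": [0, 0, -3], "angular": [0, 0, 0]}

```text
clock: 9.32
position: [0.4428, -0.1496, 0.0564]
ee_rot: [-3.093, -0.55, 0.001]
force: [0.2, -0.7, -1.0]
width: 0.608
```

```bash
python3 -c "from h import *;avg();print(arm.observe()['ft_torque'],arm.observe()['joints'])"
```

```text
force [-0.19 -0.17 -1.48] sd [0.29 0.38 0.58] [ 0.443  -0.1497  0.0566]
[-0.02012246 -0.00537768 -0.04776683] [ 0.31238222  0.45240141 -0.13031569  2.13630945  0.10732001  0.55898191
 -1.11505694]
```

Call:
jog_arm:
  moves:
    - {"fingers": 1, "xyz": [0, 0, 1], "angular": [0, 0, 0]}
    - {"fingers": 1, "xyz": [0, 0, 2], "angular": [0, 0, 0]}
    - {"fingers": 1, "xyz": [0, 0, 2.5], "angular": [0, 0, 0]}
    - {"fingers": 1, "xyz": [0, 0, 2.8], "angular": [0, 0, 0]}
    - {"fingers": 1, "xyz": [0, 0, 3.0], "angular": [0, 0, 0]}
    - {"fingers": 1, "xyz": [0, 0, 3.0], "angular": [0, 0, 0]}
    - {"fingers": 1, "xyz": [0, 0, 3.0], "angular": [0, 0, 0]}

```text
clock: 10.5
position: [0.4429, -0.1496, 0.0271]
ee_rot: [3.093, 0.55, 0.0]
force: [-1.7, 1.1, 5.8]
width: 0.606
```

Call:
jog_arm:
  moves:
    - {"fingers": -1, "xyz": [0, 0, 0], "angular": [0, 0, 0]}
    - {"fingers": -1, "xyz": [0, 0, 0], "angular": [0, 0, 0]}
    - {"fingers": -1, "xyz": [0, 0, 0], "angular": [0, 0, 0]}
    - {"fingers": -1, "xyz": [0, 0, 0], "angular": [0, 0, 0]}
    - {"fingers": -1, "xyz": [0, 0, -2], "angular": [0, 0, 0]}
    - {"fingers": -1, "xyz": [0, 0, -6], "angular": [0, 0, 0]}
    - {"fingers": -1, "xyz": [0, 0, -11], "angular": [0, 0, 0]}
    - {"fingers": -1, "xyz": [0, 0, -14.3], "angular": [0, 0, 0]}
    - {"fingers": -1, "xyz": [0, 0, -14.3], "angular": [0, 0, 0]}
    - {"fingers": -1, "xyz": [0, 0, -14.3], "angular": [0, 0, 0]}

```text
clock: 11.75
position: [0.4426, -0.1496, 0.1692]
ee_rot: [-3.093, -0.55, 0.001]
force: [0.2, -0.6, -1.1]
width: 1.002
```

Run:
```python
from h import *
print(arm.observe()['position'])
mv((.599,-.07,.17),np.radians(117.7))
```

```text
[ 0.44256667 -0.14964119  0.16920849]
shift cm [17.43 -2.09 -0.09]
turn [1.00e-03 0.00e+00 3.01e+00] j7 -1.07
turn [-0.     0.001 -0.132] j7 -1.07
```

Call:
jog_arm:
  moves:
    - {"fingers": -1, "xyz": [4, -0.5, 0], "angular": [0, 0, -0.04]}
    - {"fingers": -1, "xyz": [9, -1, 0], "angular": [0, 0, -0.08]}
    - {"fingers": -1, "xyz": [14, -1.7, 0], "angular": [0, 0, -0.13]}
    - {"fingers": -1, "xyz": [17.4, -2.1, 0], "angular": [0, 0, -0.13]}
    - {"fingers": -1, "xyz": [17.4, -2.1, 0], "angular": [0, 0, -0.13]}
    - {"fingers": -1, "xyz": [17.4, -2.1, 0], "angular": [0, 0, -0.13]}

```text
clock: 12.5
position: [0.5978, -0.0705, 0.1682]
ee_rot: [-3.051, -0.749, 0.005]
force: [-0.4, -0.2, -0.3]
width: 0.998
```

Run:
```python
from h import *
avg(4)
s=arm.observe();im=imaging.get_image("wrist");cv2.imwrite("pics/w5.png",im[...,::-1])
```

```text
force [-0.36 -0.36 -0.18] sd [0.19 0.13 0.64] [ 0.5983 -0.0709  0.1696]
```

View pics/w5.png

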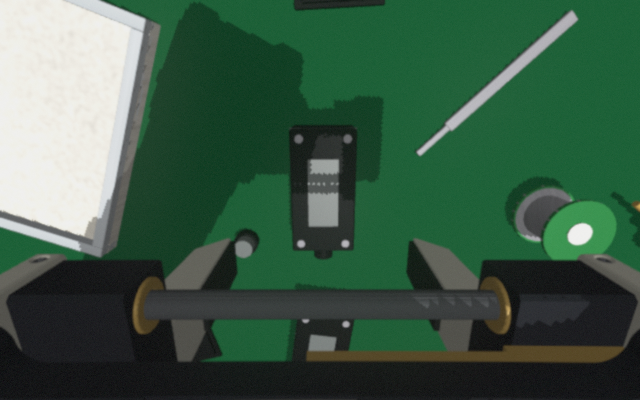

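Box b1's top-face corners are at about (291,127), (356,127), (354,249) and (295,249). The gland at (245,243) sits about 60 mm behind the fingers' plane, so it is clear.

Run:
```python
from h import *
s=arm.observe()
c,y=boxfit([(291,127),(356,127),(354,249),(295,249)],s)
mv((*c,.027),y+np.pi/2)
```

```text
centre [ 0.6018 -0.0708] yaw deg 28.0 len 0.10899008394701327 wid 0.053181214175867235
shift cm [ 0.3   0.15 14.28]
turn [ 1.000e-03 -0.000e+00  3.133e+00] j7 -1.16
turn [ 0.     0.    -0.008] j7 -1.16
```

Call:
jog_arm:
  moves:
    - {"fingers": -1, "xyz": [0.3, 0.2, 4], "angular": [0, 0, -0.01]}
    - {"fingers": -1, "xyz": [0.3, 0.2, 9], "angular": [0, 0, -0.01]}
    - {"fingers": -1, "xyz": [0.3, 0.2, 12.5], "angular": [0, 0, -0.01]}
    - {"fingers": -1, "xyz": [0.3, 0.2, 14.3], "angular": [0, 0, -0.01]}
    - {"fingers": -1, "xyz": [0.3, 0.2, 14.3], "angular": [0, 0, -0.01]}
    - {"fingers": 1, "xyz": [0.3, 0.2, 14.3], "angular": [0, 0, -0.01]}
    - {"fingers": 1, "xyz": [0.3, 0.2, 14.3], "angular": [0, 0, -0.01]}
    - {"fingers": 1, "xyz": [0.3, 0.2, 14.3], "angular": [0, 0, -0.01]}
    - {"fingers": 1, "xyz": [0.3, 0.2, 14.3], "angular": [0, 0, -0.01]}
    - {"fingers": 1, "xyz": [0.3, 0.2, 14.3], "angular": [0, 0, -0.01]}
  grip_force: 38

```text
clock: 14.0
position: [0.6029, -0.0704, 0.0271]
ee_rot: [3.047, 0.765, 0.001]
force: [-0.6, 0.6, 5.5]
width: 0.609
```

Call:
jog_arm:
  moves:
    - {"fingers": 1, "xyz": [0, 0, -0.5], "angular": [0, 0, 0]}
    - {"fingers": 1, "xyz": [0, 0, -1.5], "angular": [0, 0, 0]}
    - {"fingers": 1, "xyz": [0, 0, -2.5], "angular": [0, 0, 0]}
    - {"fingers": 1, "xyz": [0, 0, -3], "angular": [0, 0, 0]}
    - {"fingers": 1, "xyz": [0, 0, -3], "angular": [0, 0, 0]}
    - {"fingers": 1, "xyz": [0, 0, -3], "angular": [0, 0, 0]}
    - {"fingers": 1, "xyz": [0, 0, -3], "angular": [0, 0, 0]}

```text
clock: 14.88
position: [0.6025, -0.0704, 0.0564]
ee_rot: [-3.047, -0.765, 0.001]
force: [0.3, -0.3, -4.0]
width: 0.606
```

```bash
python3 -c "
from h import *;avg();print(arm.observe()['ft_torque'],arm.observe()['joints'])
mv((.5315,.249,.15),np.radians(96.9))"
```

```text
force [-0.07 -0.46 -4.63] sd [0.41 0.91 0.22] [ 0.6027 -0.0704  0.0566]
[-0.01714     0.03108569 -0.0307659 ] [ 0.14801415  0.61892876 -0.17422302  1.79095496  0.14901995  0.74455163
 -1.18336522]
shift cm [  8.81 -31.52  -9.34]
turn [-0.    0.   -2.77] j7 -1.18
turn [0.    0.    0.371] j7 -1.18
```

This is the filled box at about 4.5 N; the other two read about 1.4 N. I'll carry it up and over the pad.

Call:
jog_arm:
  moves:
    - {"fingers": 1, "xyz": [0, 0, -2], "angular": [0, 0, 0]}
    - {"fingers": 1, "xyz": [0, 0, -5], "angular": [0, 0, 0]}
    - {"fingers": 1, "xyz": [0.5, -2, -7.5], "angular": [0, 0, 0.02]}
    - {"fingers": 1, "xyz": [1.5, -5.5, -8.6], "angular": [0, 0, 0.07]}
    - {"fingers": 1, "xyz": [2.7, -9.5, -8.6], "angular": [0, 0, 0.12]}
    - {"fingers": 1, "xyz": [3.9, -14, -8.6], "angular": [0, 0, 0.17]}
    - {"fingers": 1, "xyz": [5.2, -18.5, -8.6], "angular": [0, 0, 0.22]}
    - {"fingers": 1, "xyz": [6.4, -23, -8.6], "angular": [0, 0, 0.27]}
    - {"fingers": 1, "xyz": [7.5, -27, -8.6], "angular": [0, 0, 0.32]}
    - {"fingers": 1, "xyz": [8.4, -30, -8.6], "angular": [0, 0, 0.36]}
    - {"fingers": 1, "xyz": [8.8, -31.5, -8.6], "angular": [0, 0, 0.37]}
    - {"fingers": 1, "xyz": [8.8, -31.5, -8.6], "angular": [0, 0, 0.37]}

```text
clock: 16.68
position: [0.5313, 0.2494, 0.1426]
ee_rot: [3.135, 0.195, -0.0]
force: [-0.0, -0.7, -5.5]
width: 0.608
```

Run:
```python
from h import *
avg()
mv((.5315,.249,.143),np.radians(96.9))
a=imaging.get_image("wrist")[...,::-1];b=imaging.get_image("top")[...,::-1]
b=cv2.resize(b[80:320,80:560],(640,320));cv2.imwrite("pics/h1.png",cv2.resize(np.vstack([a[:,:],b]),None,fx=.83,fy=.83))
```

```text
force [-0.33 -0.29 -4.39] sd [0.38 0.32 0.26] [0.5321 0.2473 0.1427]
shift cm [-0.04 -0.18 -0.03]
turn [-0.000e+00 -1.000e-03  3.141e+00] j7 -2.06
turn [ 0.001 -0.    -0.001] j7 -2.06
```

View pics/h1.png

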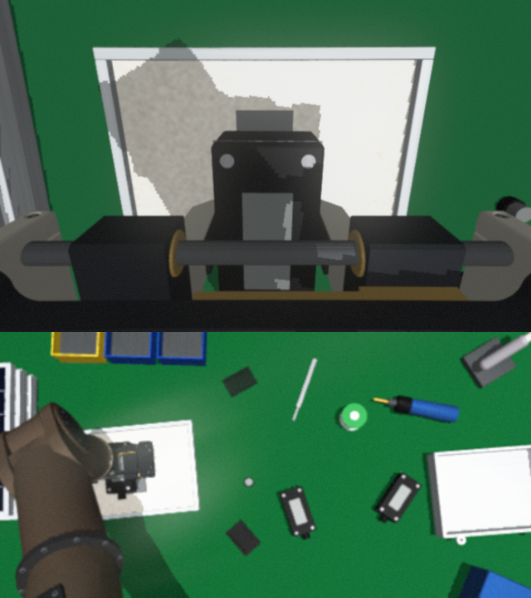

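The picture shows the box held level over the pad, whose far edge is at full-size wrist pixels (284,133)–(353,133). The empty boxes lie flat where they were, and nothing else has moved. One quick check of the pad centre.

Run:
```python
from h import *
s=arm.observe();e=ray("wrist",[(284,133),(353,133)],.016,s)
a=np.radians(6.9);print(e, e.mean(0)-.055*np.array([np.cos(a),np.sin(a)]))
im=imaging.get_image("top");print(s['position'],R.from_rotvec(s['ee_rot']).as_matrix()[:,2])
```

```text
[[0.58077871 0.28455902]
 [0.58733421 0.22942535]] [0.52945481 0.25038466]
[0.53187639 0.24790357 0.14270683] [ 5.84027020e-05 -2.95545081e-04 -9.99999955e-01]
```

Call:
jog_arm:
  moves:
    - {"fingers": 1, "xyz": [-0.1, -0.1, 0], "angular": [0, 0, 0]}
    - {"fingers": 1, "xyz": [-0.1, -0.1, 0], "angular": [0, 0, 0]}
    - {"fingers": 1, "xyz": [-0.1, -0.1, 0], "angular": [0, 0, 0]}
    - {"fingers": 1, "xyz": [-0.1, -0.1, 0], "angular": [0, 0, 0]}
    - {"fingers": 1, "xyz": [-0.1, -0.1, 0], "angular": [0, 0, 0]}
    - {"fingers": 1, "xyz": [-0.1, -0.1, 0], "angular": [0, 0, 0]}
    - {"fingers": 1, "xyz": [-0.1, -0.1, 0], "angular": [0, 0, 0]}
    - {"fingers": 1, "xyz": [-0.1, -0.1, 0], "angular": [0, 0, 0]}
    - {"fingers": 1, "xyz": [-0.1, -0.1, 0], "angular": [0, 0, 0]}
    - {"fingers": 1, "xyz": [-0.1, -0.1, 0], "angular": [0, 0, 0]}
    - {"fingers": 1, "xyz": [-0.1, -0.1, 0], "angular": [0, 0, 0]}
    - {"fingers": 1, "xyz": [-0.1, -0.1, 0], "angular": [0, 0, 0]}

```text
clock: 18.62
position: [0.5305, 0.2497, 0.1427]
ee_rot: [3.136, 0.191, -0.0]
force: [-0.5, 0.2, -4.4]
width: 0.609
```

Call:
jog_arm:
  moves:
    - {"fingers": 1, "xyz": [0, 0, 0], "angular": [0, 0, 0]}
    - {"fingers": 1, "xyz": [0, 0, 0], "angular": [0, 0, 0]}
    - {"fingers": 1, "xyz": [0, 0, 0], "angular": [0, 0, 0]}
    - {"fingers": 1, "xyz": [0, 0, 0], "angular": [0, 0, 0]}
    - {"fingers": 1, "xyz": [0, 0, 0], "angular": [0, 0, 0]}
    - {"fingers": 1, "xyz": [0, 0, 0], "angular": [0, 0, 0]}
    - {"fingers": 1, "xyz": [0, 0, 0], "angular": [0, 0, 0]}
    - {"fingers": 1, "xyz": [0, 0, 0], "angular": [0, 0, 0]}
    - {"fingers": 1, "xyz": [0, 0, 0], "angular": [0, 0, 0]}
    - {"fingers": 1, "xyz": [0, 0, 0], "angular": [0, 0, 0]}
    - {"fingers": 1, "xyz": [0, 0, 0], "angular": [0, 0, 0]}
    - {"fingers": 1, "xyz": [0, 0, 0], "angular": [0, 0, 0]}

```text
clock: 20.12
position: [0.5304, 0.2497, 0.1427]
ee_rot: [3.136, 0.191, -0.0]
force: [0.3, -0.5, -3.8]
width: 0.609
```

Call:
jog_arm:
  moves:
    - {"fingers": 1, "xyz": [0, 0, 0], "angular": [0, 0, 0]}
    - {"fingers": 1, "xyz": [0, 0, 0], "angular": [0, 0, 0]}
    - {"fingers": 1, "xyz": [0, 0, 0], "angular": [0, 0, 0]}
    - {"fingers": 1, "xyz": [0, 0, 0], "angular": [0, 0, 0]}
    - {"fingers": 1, "xyz": [0, 0, 0], "angular": [0, 0, 0]}
    - {"fingers": 1, "xyz": [0, 0, 0], "angular": [0, 0, 0]}
    - {"fingers": 1, "xyz": [0, 0, 0], "angular": [0, 0, 0]}
    - {"fingers": 1, "xyz": [0, 0, 0], "angular": [0, 0, 0]}
    - {"fingers": 1, "xyz": [0, 0, 0], "angular": [0, 0, 0]}
    - {"fingers": 1, "xyz": [0, 0, 0], "angular": [0, 0, 0]}
    - {"fingers": 1, "xyz": [0, 0, 0], "angular": [0, 0, 0]}
    - {"fingers": 1, "xyz": [0, 0, 0], "angular": [0, 0, 0]}

```text
clock: 21.62
position: [0.5304, 0.2497, 0.1427]
ee_rot: [3.136, 0.191, -0.0]
force: [0.2, 0.1, -4.5]
width: 0.612
```

Run:
```python
from h import *
avg(4)
s=arm.observe();print(s['width'],abs(s['dq']).max(),s['clock'])
print(job.sign_off())
```

```text
force [-0.21 -0.12 -4.36] sd [0.21 0.18 0.61] [0.5305 0.2497 0.1427]
0.6066843277774715 0.0015490524623645121 21.825
the job is handed in; nothing more can be done
None
```

I found the filled box and handed the job in with the arm still holding it over the pad, at 21.8 s of the 72 s allowed. I don't know the verdict, because the sign-off reports none.

- **Finding it:** I lifted all three boxes about 3 cm. Two pulled down with roughly 1.4 N (empty), and I lowered both back slowly to where they had stood before letting go. The third pulled with about 4.5 N, or about 0.46 kg, so it is the filled one.
- **Holding it:** The filled box stayed level and still for over 3 s, with its underside about 10 cm above the pad. At the end the tool was at (0.5305, 0.2497, 0.1427) with the box still firmly gripped.
- **Last checks:** The last picture, taken just before a final shift of about 2 mm, showed the empty boxes flat, nothing else moved and the panel untouched. Two separate measurements of the pad centre agreed to within about 2 mm, and I aimed between them. No check failed.

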